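Free the locating block from the mould

TASK

Lift the bent steel keeper off the mould and hang it astride the rail, letting go of it there. Then take the locating block by its head and rock it side to side, towards one sliding plate and then the other, until both plates have been pushed back and it is free, and lift it straight up until its foot is just clear above the plates, about 15 mm. Finish while still holding the block there, upright over its slot; do not put it down, and leave the other things on the bench where they are.

Things in the scene. Friction and masses are not known exactly. Their poses are not given: they have to be found in the camera images.
- mould_mouth (a point): Centre of the block's slot, level with the top of the two sliding plates and 6 mm above the mould's deck. x and y lie in the deck, z up. The slot is tight along x (1.5 mm play); along y it flares, so the block can rock in the y-z plane about its foot, which stands 45 mm below this point in a pocket that keeps it from sliding sideways
- mould: Fixed tan fibreglass box, 180 x 180 mm, flat deck 105 mm above the bench; origin at the centre of its underside, axes as mould_mouth
- plate_left (a joint): How far the steel plate on the mould's +y side of the block is pushed outward along +y: 0 at the start, at most 0.009 m. Two flat plates, 36 x 46 x 6 mm, stiff to slide (16 N each), stay where pushed. Their inner edges stand 4 mm deep in notches in the block's sides, 39 to 45 mm above its foot: pulled straight up the block rises 6 mm and locks
- plate_right (a joint): The same for the plate on the -y side, pushed outward along -y. Rocking the block towards a plate pushes it (0.5 mm play). The block passes once each stands above 0.004; 0.0055 or more leaves a margin and takes 0.15 to 0.2 rad (9 to 11 degrees) of lean of the hand each way, about the foot. Well beyond that the opposite notch catches
- block_head (a point): Middle of the locating block's head, where it is gripped: 36 mm along y, 26 mm along x, 49 mm high (24.5 mm above and below this point), dark tan resin, block mass about 0.18 kg. At the start it stands upright, axes along the mould's, this point 29 mm above mould_mouth, under the keeper
- block_foot (a point): Centre of the block's flat underside (16 mm along y, 26 mm along x), 74 mm below block_head. The block is 98 mm tall; its stem below the notches is 36 mm along y
- block: The block; same point and axes as block_foot
- keeper_grip (a point): Grip point of the loose keeper, a steel strap 40 mm wide (along y) bent to an upturned U over the block, legs on its +x and -x sides, axes along the mould's, 0.25 kg. Gripped by a wooden upright, 12 mm along y, 24 mm along x, from 23 mm below to 17 mm above this point
- keeper: Keeper; origin between its leg ends, 96 mm below keeper_grip, same axes. Its flat inside top, 24 mm wide, is 28 mm below keeper_grip and slopes down at 45 degrees to the legs, 68 mm apart inside. Hung on the bar it balances by itself
- rail_mid (a point): Middle of the rail's bar: round steel, 16 mm diameter, along its own y, axis 140 mm above the bench, posts 130 mm either side with nothing above the bar. The keeper hangs with its legs either side of the bar (its y along the bar), its grip then 36 mm above this point
- rail: The fixed rail stand; origin on the bench below the middle of the bar, axes as rail_mid
- tin: Bystander: tin can, 56 mm diameter, 100 mm tall, between mould and rail; origin at its base
- figure: Bystander: wax-coloured turned figure, 122 mm tall; origin at its base
- pot: Bystander: grey plastic pot, 90 mm across, 75 mm tall; origin at its base
- brush: Bystander: brush lying on the bench; origin at the middle of its underside
- scraper: Bystander: scraper lying on the bench; origin at the middle of its underside
- hammer: Bystander: hammer lying on the bench; origin at the middle of its underside
- wedge: Bystander: small wooden slip 45 x 22 x 18 mm lying on the mould's deck near its corner; origin at its underside
Things that resemble listed ones, but are neither listed nor needed, are in the scene too. What is shaped like the keeper but blue or green is not meant.

How it is judged:
By the outcome, as a careful person would: the job done as asked, in the order asked, and still so for the second after the job is handed in, while the arm keeps its last pose, push and grip.
It also fails if it takes over 67 s, if anything falls off the work surface, if the arm or the gripper's body presses on something with over 40 N, if the wrist force passes 120 N, or if a joint passes its speed limit or range.

ROBOT

A 6-joint arm with a two-finger parallel gripper is mounted at the origin on the work surface. World frame = base frame: x ahead of the robot, y to its left, z up, the work surface at z = 0. Lengths are in m, angles in rad, forces in N, time in s.
With the tool pointing down it reaches from about 0.35 to 0.775 m from the base axis. Payload 7.3 kg.
Tool frame: the origin (TCP) lies at the very end of the fingers, on their centre line; the grasp point (between the pads) lies 19 mm behind it; z points along the fingers, y is the line along which they close (so a half turn about z gives the same grasp; the last joint's range is limited). The gripper opens to 92 mm and grips with 3 to 60 N. Pads are 19 mm wide; open, the fingers measure 130 mm over their backs; the gripper's body (75 mm by 190 mm) begins 47 mm behind the grasp point.
Start: joints at [1.008, 0.342, 1.524, -0, 1.275, -0.146], TCP at [0.213, 0.48, 0.227] pointing down, gripper open.
Joint ranges: [-2.53, 2.53], [-0.77, 2.02], [0.04, 2.7], [-1, 4.14], [0.28, 2.66], [-3.11, 3.11]. Speed limits (rad/s): [2.57, 2.57, 3.14, 3.14, 3.14, 3.14].

INTERFACE

Orientations are given as [roll, pitch, yaw] about the fixed x, y, z axes, in that order (R = Rz(yaw) Ry(pitch) Rx(roll)).
In Python, from cell import robot gives the robot as it stands. The module is installed in compiled form; this text tells all that it offers.
- The arm moves only by the tool arm_command, never from a script. Its argument "moves" is a list of rows, each a list of 3 entries, a list of its own where there are three numbers: the shift along the tool's x, y, z in m, then the turn, a rotation vector about the tool's x, y, z in rad, then the finger opening in m, from 0 to 0.0918. In form: [[[dx, dy, dz], [ax, ay, az], claw], ...]. A call has exactly 5 rows; each row is the pose to reach, as a shift and turn from the pose commanded when the call began, along the tool's axes at that moment; what a row does not reach only later rows make up. A row lasts 1/10 s, in which the tool goes at most 50 mm and 8.59 degrees, less where a joint would pass 70% of its speed; a pose out of reach is approached as far as the arm can. A call with a gripper value outside its range is refused whole. The fingers move at their own pace and stop on an object; "squeeze" is the grip in N (left out, the last holds). Time passes only in rows, so rows that repeat a pose let the fingers close, or fill a call up. It gives the time, the measured TCP pose, the force, the opening and the grip force at its end, in the units of the state.
- robot.observe(): the state, without advancing time (a new reading comes with each control period).
- robot.read_camera(name): name is "scene" or "top" or "wrist"; returns the picture (480x640x3 uint8, red, green, blue); there is no depth.
- robot.camera_model(name): a dict with "fx", "fy", "cx", "cy" (pixels), "k1" (the pictures are not rectified: a ray, as slopes to the right and down, at radius r is drawn at 1 + k1 r^2 times it, then the intrinsics apply), "R" (3x3) and "t" (3): a world point X has camera coordinates R X + t. Camera axes: x right, y down, z forward; pixel columns grow to the right and rows downward; lengths in m; the calibration is good to about 2 mm. A picture is of the moment at which its call begins: read the wrist's pose just before it. camera_model takes no time and is no camera call; for the wrist camera it gives the pose at the moment of the call.
- robot.hand_in(): hands the job in; it is judged then, once.
The state is a dict: "time": time; "qpos": joint angles; "qvel": joint speeds; "joint_efforts": joint torques, N m; "tool_pos": TCP position; "tool_rot": TCP orientation; "contact_force": force on the tool from outside, world axes, zero at the start; "torque": the same for the moment, N m; "opening": finger opening in m; "grip_force": force on a finger pad.
Only numpy, scipy, OpenCV 4.12 (cv2) and the standard library are available. Lean on these libraries where they do the work, as an engineer would, in place of code of your own. Each camera call takes 0.05 s, during which the arm holds its last target. There are 200 camera calls.

## Working session

There is one attempt and no reset: what is moved stays moved. The work goes in short steps, Python scripts to look and compute and a tool call to move; the robot and the scene stay as the last step left them, time stands still between calls to the robot, and variables do not carry over. Pictures are saved under pics/ and viewed, at most 10 in all, crops included, and the job is handed in when it is done.

Besides the shell and the picture viewer there is one more tool, called after "Call:" as name(argument=value, ...), one argument or row to a line, values as JSON. arm_command: Moves the arm, as the interface text tells. Its arguments: {"type":"object","properties":{"moves":{"type":"array"},"squeeze":{"type":"number"}},"required":["moves"]}

```bash
mkdir -p pics
cat > h.py <<'E'
import numpy as np, cv2
from cell import robot
def snap(n,f):
    m=robot.camera_model(n); im=robot.read_camera(n); cv2.imwrite(f'pics/{f}.png',im[:,:,::-1]); np.savez(f'pics/{f}.npz',**{k:np.array(v) for k,v in m.items()}); return im,m
def ray(m,u,v):
    x=(u-m['cx'])/m['fx'];y=(v-m['cy'])/m['fy'];a,b=x,y
    for _ in range(10):
        s=1+m['k1']*(a*a+b*b);a,b=x/s,y/s
    R=np.array(m['R']);o=-R.T@np.array(m['t']);d=R.T@np.array([a,b,1.]);return o,d/np.linalg.norm(d)
def onz(m,u,v,z):
    o,d=ray(m,u,v);return o+d*(z-o[2])/d[2]
def tri(r):
    A=0;b=0
    for o,d in r:
        P=np.eye(3)-np.outer(d,d);A=A+P;b=b+P@o
    return np.linalg.solve(A,b)
def proj(m,X):
    c=np.array(m['R'])@X+np.array(m['t']);a,b=c[0]/c[2],c[1]/c[2];s=1+m['k1']*(a*a+b*b)
    return np.array([m['fx']*a*s+m['cx'],m['fy']*b*s+m['cy']])
def load(f): return dict(np.load(f'pics/{f}.npz'))
E
python3 - <<'E'
from h import *
a,m=snap('scene','s0');b,m2=snap('top','t0')
print({k:np.round(v,3).tolist() for k,v in robot.observe().items()});
for q in (m,m2): print(q['fx'],q['k1'],-np.array(q['R']).T@q['t'])
E
```

```text
{'time': 0.1, 'qpos': [1.008, 0.343, 1.525, -0.0, 1.275, -0.146], 'qvel': [0.001, -0.002, -0.003, -0.0, 0.0, -0.001], 'joint_efforts': [0.001, -43.201, -24.469, 0.072, 0.053, -0.0], 'tool_pos': [0.212, 0.48, 0.226], 'tool_rot': [-3.14, -0.0, 2.725], 'contact_force': [-0.113, 0.132, -0.348], 'torque': [-0.039, 0.022, 0.019], 'grip_force': 0.0, 'opening': 0.092}
500.9596760699258 -0.009112325269004727 [ 1.19801541 -0.09298429  1.22537939]
462.0206855757613 -0.014944024224758592 [ 0.37973332 -0.07124461  1.19725475]
```

View pics/s0.png

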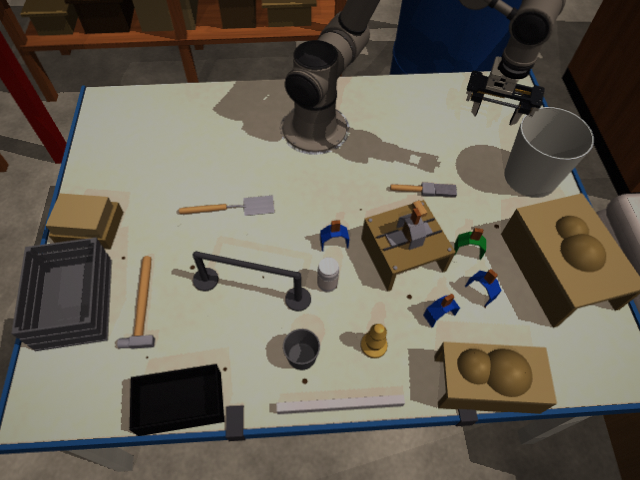

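View pics/t0.png

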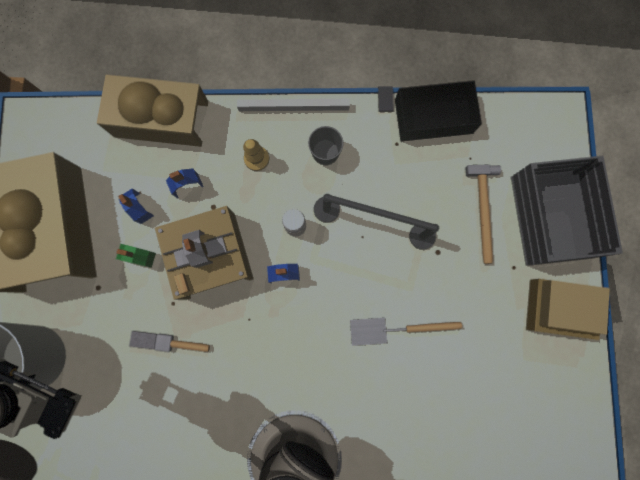

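The scene shows the mould at about (408,243) with a grey keeper and its wooden upright at (418,213). The rail bar runs from (197,256) to (300,273). In the top view the mould is at (203,252), the keeper at (190,245), and the bar runs from (327,197) to (437,228).

Keeper candidates in the scene view: blue (335,233), blue (441,310), blue (486,286), green (471,242) and grey steel (415,230). The grey one fits, because it is steel and sits on the mould over the block. I'll confirm that in an enlarged crop.

Run:
```python
import cv2,numpy as np
a=cv2.imread('pics/s0.png')[185:295,350:470];b=cv2.imread('pics/t0.png')[195:305,145:265]
f=lambda i:cv2.resize(i,None,fx=3.3,fy=3.3,interpolation=cv2.INTER_CUBIC)
c=np.hstack([f(a),f(b)]);c=np.clip(c*1.5,0,255).astype('uint8');cv2.imwrite('pics/c0.png',c);print(c.shape)
```

```text
(363, 792, 3)
```

View pics/c0.png

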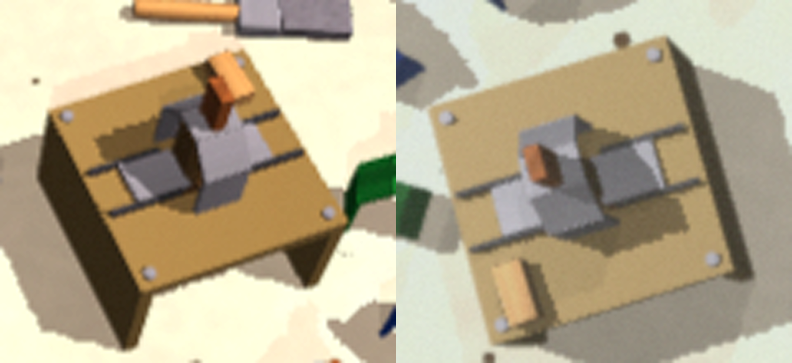

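The crop confirms it: the grey steel U, legs on ±x, sits between the two plates with a reddish-brown wooden upright. The screws and the upright are clear enough to cast rays from.

Run:
```python
from h import *
mt,ms=load('t0'),load('s0')
T=lambda x,y:(145+(x-396)/3.3-.5+.15,195+y/3.3-.35); S=lambda x,y:(350+x/3.3-.35,185+y/3.3-.35)
tp=[T(446,118),T(654,54),T(713,259),T(501,325)]
P=np.array([onz(mt,*p,.105) for p in tp]);print(P.round(4));c=P.mean(0);print('mould',c)
Q=np.array([onz(ms,*S(*p),.105) for p in [(67,116),(149,272),(328,212),(238,60)]]);print('scene',Q.round(4),Q.mean(0))
for a,b in((0,1),(3,2),(0,3),(1,2)):
    d=P[b]-P[a];print(a,b,np.degrees(np.arctan2(d[1],d[0])),np.linalg.norm(d))
# upright masks
for n,m,im,(x0,y0,x1,y1) in (('t',mt,cv2.imread('pics/t0.png'),(180,235,200,256)),('s',ms,cv2.imread('pics/s0.png'),(410,203,427,226))):
    r=im[y0:y1,x0:x1].astype(int);k=(r[...,2]>1.5*r[...,1])&(r[...,2]>60);v,u=np.nonzero(k);print(n,u.min()+x0,u.max()+x0,v.min()+y0,v.max()+y0,len(u),u.mean()+x0,v.mean()+y0)
    print('upright center@.205',onz(m,u.mean()+x0,v.mean()+y0,.205))
# bar: dark mask fit
im=cv2.imread('pics/t0.png').astype(int)
for m,pa,f in((mt,[(345,202),(420,223)],'t0'),(ms,[(215,259),(285,270)],'s0')):
    im=cv2.imread(f'pics/{f}.png').sum(2);L=[]
    for t in np.linspace(0,1,15):
        u=round(pa[0][0]+t*(pa[1][0]-pa[0][0]));v=pa[0][1]+t*(pa[1][1]-pa[0][1])
        col=im[int(v)-9:int(v)+10,u];k=np.nonzero(col<240)[0]
        if len(k): L.append(onz(m,u,int(v)-9+k.mean(),.14))
    L=np.array(L);p=np.polyfit(L[:,1],L[:,0],1);print(f,'bar x=',p,'resid',np.std(L[:,0]-np.polyval(p,L[:,1])))
# post ends
print('ends top',onz(mt,325,196,.14),onz(mt,437,228,.14)); print('ends scene',onz(ms,196,254,.14),onz(ms,301,274,.14))
```

```text
[[0.5566 0.3161 0.105 ]
 [0.6025 0.1656 0.105 ]
 [0.4524 0.1203 0.105 ]
 [0.4067 0.2711 0.105 ]]
mould [0.50455336 0.21825766 0.105     ]
scene [[0.4507 0.1197 0.105 ]
 [0.5992 0.1647 0.105 ]
 [0.5544 0.3143 0.105 ]
 [0.4032 0.2699 0.105 ]] [0.50186583 0.21713781 0.105     ]
0 1 -73.06048934686945 0.1573818949411439
3 2 -73.1236201563799 0.1575936942690413
0 3 -163.28237370766476 0.15653638450946453
1 2 -163.20472570640055 0.15670935034701905
t 186 188 240 248 8 187.25 244.375
upright center@.205 [0.50916825 0.21972382 0.205     ]
s 413 421 207 223 63 417.04761904761904 213.8095238095238
upright center@.205 [0.50672728 0.2197157  0.205     ]
t0 bar x= [0.32229137 0.65565287] resid 0.0019912846305668113
s0 bar x= [0.29692339 0.65051378] resid 0.0004626464307082977
ends top [ 0.62880029 -0.0806546   0.14      ] [ 0.55050466 -0.33964559  0.14      ]
ends scene [ 0.55016617 -0.33500709  0.14      ] [ 0.6228361  -0.07559178  0.14      ]
```

The scene camera puts the mould at about (0.503, 0.218) with yaw 17°. The rail middle is at about (0.588, -0.208) with yaw -16°. I'll go above the keeper first.

```bash
cat >> h.py <<'E'
from scipy.spatial.transform import Rotation as Ro
def tool(yaw,lean=0,ax=(1,0,0)): # yaw deg; lean rad about world axis ax
    return Ro.from_rotvec(lean*np.array(ax))*Ro.from_euler('xyz',[180,0,yaw],degrees=True)
def go(pos,R,p0=None,R0=None):
    o=robot.observe();p0=np.array(o['tool_pos']) if p0 is None else np.array(p0);R0=Ro.from_euler('xyz',o['tool_rot']) if R0 is None else R0
    print('shift',(R0.inv().apply(np.array(pos)-p0)).round(4),'turn',(R0.inv()*R).as_rotvec().round(4),'t',o['time'],'pos',p0.round(4))
E
python3 -c "
from h import *
go((.506,.2197,.32),tool(197))"
```

```text
shift [-0.3738 -0.1191 -0.0938] turn [-1.200e-03 -6.000e-04 -7.134e-01] t 0.1 pos [0.2123 0.4798 0.2261]
```

Call:
arm_command(
  moves=[
    [[0,0,-0.05],[0,0,-0.05],0.07],
    [[-0.02,-0.006,-0.094],[0,0,-0.1],0.07],
    [[-0.066,-0.021,-0.094],[0,0,-0.2],0.07],
    [[-0.112,-0.036,-0.094],[0,0,-0.3],0.07],
    [[-0.158,-0.05,-0.094],[0,0,-0.4],0.07],
  ],
)

```text
time: 0.6
tool_pos: [0.3375, 0.3691, 0.3208]
tool_rot: [3.142, 0.0, 3.13]
contact_force: [0.0, 0.3, 0.0]
opening: 0.07
grip_force: 0.0
```

```bash
python3 -c "
from h import *
go((.506,.2197,.32),tool(197))"
```

```text
shift [-0.1702 -0.1475  0.0008] turn [ 1.000e-04  1.000e-04 -3.083e-01] t 0.6 pos [0.3375 0.3691 0.3208]
```

Call:
arm_command(
  moves=[
    [[-0.034,-0.03,0],[0,0,-0.062],0.07],
    [[-0.068,-0.059,0],[0,0,-0.124],0.07],
    [[-0.102,-0.089,0],[0,0,-0.186],0.07],
    [[-0.136,-0.118,0],[0,0,-0.248],0.07],
    [[-0.17,-0.147,0],[0,0,-0.308],0.07],
  ],
)

```text
time: 1.1
tool_pos: [0.5053, 0.219, 0.3204]
tool_rot: [3.141, -0.001, -2.848]
contact_force: [0.5, 0.6, -0.2]
opening: 0.0698
grip_force: 0.0
```

Run:
```python
from h import *
im,m=snap('wrist','w1');o=robot.observe();print(o['tool_pos'],o['tool_rot'],-np.array(m['R']).T@m['t'],m['R'])
print(proj(m,np.array([.506,.2197,.218])))
```

```text
[0.50976665 0.21438275 0.31953617] [-3.13791944e+00  3.88618359e-04 -2.84927218e+00] [0.43965365 0.19962774 0.47871428] [[-2.88687276e-01  9.57423202e-01  6.84186354e-04]
 [ 9.26322964e-01  2.79128967e-01  2.53007484e-01]
 [ 2.42044260e-01  7.36738191e-02 -9.67464079e-01]]
[318.26351167 242.91479946]
```

View pics/w1.png

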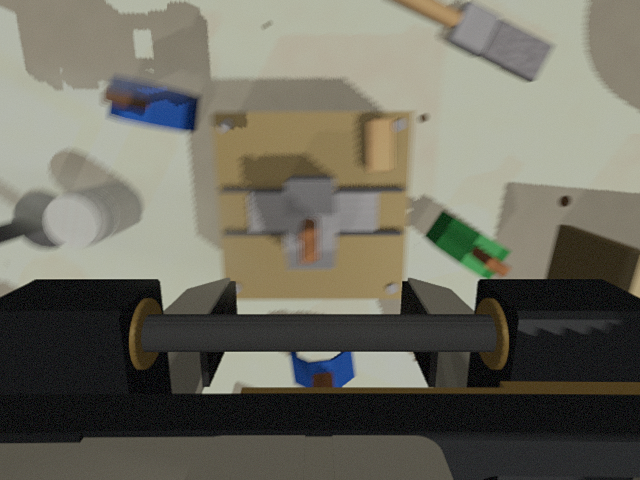

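The wrist view shows the mould square to the image, with screws near (227,125), (399,124), (240,288) and (392,288). The steel keeper is at (310,222) and its upright at about (309,240). The yaw agrees, so I'll measure the upright and the screws here.

```bash
python3 - <<'E'
from h import *
m=load('w1');im=cv2.imread('pics/w1.png').astype(int)
r=im[200:275,285:335];k=(r[...,2]>1.45*r[...,1])&(r[...,2]>60)
for v in range(0,75,4):
    u=np.nonzero(k[v])[0]
    if len(u):print(v+200,u.min()+285,u.max()+285,r[v,u].mean(0).round())
v,u=np.nonzero(k);B,T=v.max()+200,v.min()+200
uc=np.median(u)+285
print('vmax@.218',onz(m,uc,B,.218),'vmin@.178',onz(m,uc,T,.178))
P=np.array([onz(m,*p,.105) for p in [(227,125),(399,125),(392,288),(240,288)]]);print(P.round(4),P.mean(0))
#keeper flat/legs edges rows on axis
g=im[160:300,295];print(g.mean(1).astype(int).tolist())
E
python3 - <<'E'
import cv2,sys
a=cv2.imread('pics/w1.png')[160:300,220:420];cv2.imwrite('pics/c1.png',cv2.resize(a,None,fx=4,fy=4,interpolation=cv2.INTER_CUBIC))
E
```

```text
224 308 312 [31. 46. 69.]
228 307 313 [39. 62. 92.]
232 305 313 [ 57.  88. 130.]
236 306 312 [ 60.  94. 141.]
240 305 313 [ 58.  90. 135.]
244 305 312 [ 54.  87. 130.]
248 306 312 [ 58.  91. 134.]
252 306 312 [ 59.  91. 136.]
256 305 312 [ 60.  94. 137.]
vmax@.218 [0.51873661 0.2169167  0.218     ] vmin@.178 [0.50151892 0.21091073 0.178     ]
[[0.4534 0.1182 0.105 ]
 [0.4087 0.2663 0.105 ]
 [0.5581 0.3125 0.105 ]
 [0.602  0.167  0.105 ]] [0.50555281 0.21595983 0.105     ]
[80, 80, 78, 75, 79, 78, 76, 80, 78, 73, 71, 74, 79, 66, 67, 67, 66, 73, 73, 83, 95, 98, 108, 110, 110, 108, 106, 110, 109, 108, 110, 107, 109, 107, 104, 105, 104, 97, 100, 97, 95, 98, 91, 94, 92, 93, 93, 91, 86, 92, 87, 87, 87, 90, 91, 93, 92, 93, 100, 101, 95, 96, 101, 94, 96, 98, 96, 98, 92, 99, 98, 95, 99, 94, 95, 105, 105, 107, 114, 108, 107, 116, 119, 128, 127, 126, 131, 132, 133, 134, 127, 128, 124, 121, 119, 119, 116, 121, 119, 120, 118, 120, 118, 116, 116, 118, 115, 120, 121, 120, 120, 123, 122, 119, 122, 121, 118, 120, 121, 117, 120, 119, 121, 119, 121, 123, 119, 118, 119, 119, 122, 118, 119, 123, 120, 120, 119, 123, 140, 148]
```

View pics/c1.png

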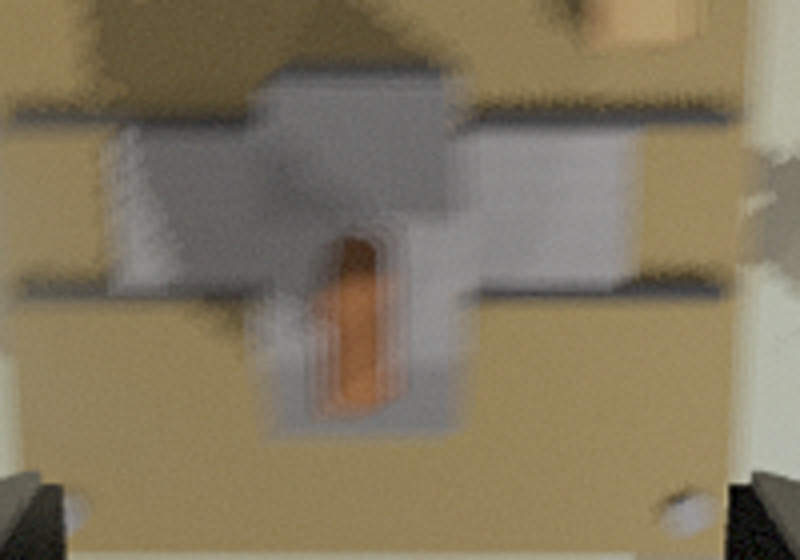

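That picture was taken while the arm was still settling and is blurred. I'll retake it at rest.

Run:
```python
from h import *
robot.read_camera('wrist')
im,m=snap('wrist','w2');o=robot.observe();print(np.round(o['tool_pos'],4),np.round(o['tool_rot'],4),np.abs(o['qvel']).max())
im=im[:,:,::-1].astype(int)
r=im[195:280,280:345];k=(r[...,2]>1.45*r[...,1])&(r[...,2]>60)
for v in range(0,85,4):
    u=np.nonzero(k[v])[0]
    if len(u):print(v+195,u.min()+280,u.max()+280,r[v,u].mean(0).round())
v,u=np.nonzero(k);B,T=v.max()+195,v.min()+195;uc=np.median(u)+280
print(T,B,uc,'vmax@.218',onz(m,uc,B,.218),'vmin@.178',onz(m,uc,T,.178))
a=im[90:320,200:440].astype('uint8');cv2.imwrite('pics/c2.png',cv2.resize(a,None,fx=2.6*1.0,fy=2.6,interpolation=cv2.INTER_CUBIC))
```

```text
[0.5056 0.2186 0.3196] [-3.1415e+00 -1.9000e-03 -2.8547e+00] 0.058061412048130444
215 313 324 [26. 42. 67.]
219 313 325 [30. 45. 70.]
223 311 325 [28. 43. 66.]
227 311 325 [ 59.  93. 138.]
231 311 326 [ 60.  94. 139.]
235 311 326 [ 57.  91. 136.]
239 311 326 [ 57.  89. 133.]
243 312 326 [ 59.  91. 135.]
247 311 326 [ 58.  91. 135.]
251 311 326 [ 61.  96. 142.]
255 312 326 [ 64. 100. 148.]
215 257 318.0 vmax@.218 [0.5174095  0.21972734 0.218     ] vmin@.178 [0.49691832 0.21361081 0.178     ]
```

View pics/c2.png

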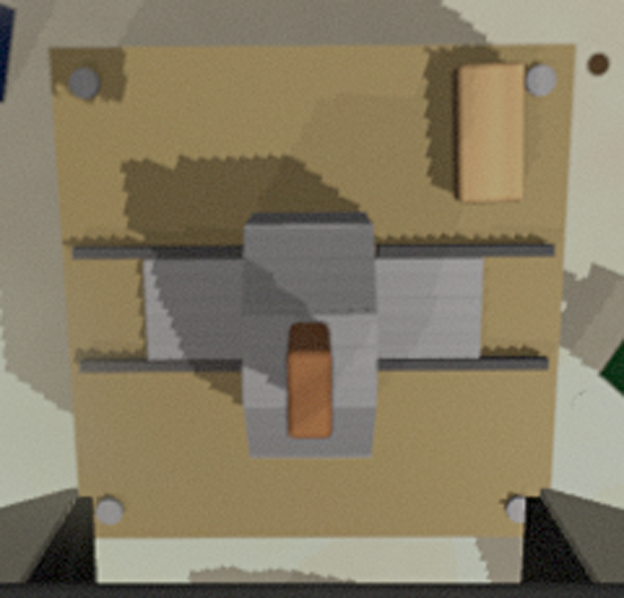

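Sharp view: the upright's top face covers crop x 288–331, y 351–437. The plates' outer ends are at crop x 144 and 483, and the grooves at y 251 and 365.

Run:
```python
from h import *
m=load('w2');W=lambda x,y:(200+x/2.6-.3,90+y/2.6-.3)
g=onz(m,*W(309.5,394),.218);print('upright top',g, 'base -x', onz(m,*W(309.5,323),.178))
P=np.array([onz(m,*W(*p),.105) for p in [(84,82),(541,79),(516,508),(109,511)]]);c=P.mean(0);print('mould',c)
for a,b in((0,1),(3,2),(0,3),(1,2)):
    d=P[b]-P[a];print(np.degrees(np.arctan2(d[1],d[0])),np.linalg.norm(d))
pl=[onz(m,*W(*p),.111) for p in [(144,260),(148,358),(481,358),(482,260)]];mm=np.mean(pl,0);print('mouth',mm,[np.linalg.norm(pl[i]-pl[(i+1)%4]) for i in range(4)])
e=onz(m,*W(331,351),.218)-onz(m,*W(331,437),.218);f=onz(m,*W(288,351),.218)-onz(m,*W(288,437),.218)
print('len',np.linalg.norm(e),np.degrees(np.arctan2(e[1],e[0])),np.degrees(np.arctan2(f[1],f[0])))
t=np.radians(16.6);Rm=np.array([[np.cos(t),np.sin(t)],[-np.sin(t),np.cos(t)]])
print('rel mould: mouth',Rm@(mm-c)[:2],'grip',Rm@(g-c)[:2])
go((g[0],g[1],.182),tool(196.6)); go((g[0],g[1],.182),tool(196.6),p0=(.506,.2197,.32),R0=tool(197))
```

```text
upright top [0.50663079 0.21707545 0.218     ] base -x [0.49596296 0.21391775 0.178     ]
mould [0.50306548 0.21706959 0.105     ]
106.76185539387824 0.15722362797786812
106.88062747632794 0.15578238146156667
16.72264360225072 0.15730504591749359
16.196428741662704 0.15698972248551873
mouth [0.5030141  0.21754866 0.111     ] [np.float64(0.035508033796030514), np.float64(0.12070398294895525), np.float64(0.03551262038288032), np.float64(0.11956493735970479)]
len 0.02303258152713695 -163.28197603996355 -163.88251993570148
rel mould: mouth [8.76280478e-05 4.73780597e-04] grip [ 0.00341839 -0.00101295]
shift [-0.0009 -0.0018  0.1376] turn [-0.0001 -0.0019 -0.0028] t 1.25 pos [0.5056 0.2186 0.3196]
shift [ 0.0002 -0.0027  0.138 ] turn [ 0.    -0.     0.007] t 1.25 pos [0.506  0.2197 0.32  ]
```

Call:
arm_command(
  moves=[
    [[0,-0.001,0.035],[0,0,0],0.05],
    [[0,-0.002,0.07],[0,0,0],0.05],
    [[0,-0.002,0.1],[0,0,0],0.05],
    [[0,-0.002,0.125],[0,0,0],0.05],
    [[0,-0.002,0.137],[0,0,0],0.05],
  ],
  squeeze=30,
)

```text
time: 1.75
tool_pos: [0.5027, 0.2194, 0.1815]
tool_rot: [3.141, -0.004, -2.85]
contact_force: [-0.2, 0.0, 0.1]
opening: 0.0502
grip_force: 0.0
```

Call:
arm_command(
  moves=[
    [[0,0,0],[0,0,0],0.03],
    [[0,0,0],[0,0,0],0.02],
    [[0,0,0],[0,0,0],0],
    [[0,0,0],[0,0,0],0],
    [[0,0,0],[0,0,0],0],
  ],
  squeeze=30,
)

```text
time: 2.25
tool_pos: [0.5052, 0.2187, 0.1846]
tool_rot: [-3.141, 0.002, -2.85]
contact_force: [-0.0, -1.7, 0.5]
opening: 0.0143
grip_force: 0.3
```

Call:
arm_command(
  moves=[
    [[0,0,0],[0,0,0],0],
    [[0,0,0],[0,0,0],0],
    [[0,0,-0.01],[0,0,0],0],
    [[0,0,-0.03],[0,0,0],0],
    [[0,0,-0.06],[0,0,0],0],
  ],
  squeeze=30,
)

```text
time: 2.75
tool_pos: [0.5038, 0.2183, 0.2431]
tool_rot: [3.141, -0.004, -2.85]
contact_force: [0.4, 0.3, -3.0]
opening: 0.0116
grip_force: 30.0
```

Call:
arm_command(
  moves=[
    [[0,0,-0.025],[0,0,0],0],
    [[0,0,-0.05],[0,0,0],0],
    [[0,0,-0.065],[0,0,0],0],
    [[0,0,-0.07],[0,0,0],0],
    [[0,0,-0.07],[0,0,0],0],
  ],
)

```text
time: 3.25
tool_pos: [0.5049, 0.2186, 0.3141]
tool_rot: [3.142, 0.001, -2.85]
contact_force: [1.4, 0.4, -2.6]
opening: 0.0119
grip_force: 30.0
```

Run:
```python
from h import *
o=robot.observe();print(o['time'],o['opening'],o['grip_force'],np.round(o['contact_force'],1))
print(np.round(o['tool_pos'],4))
im,m=snap('scene','s3')
# bar with arm gone: fit dark bar centre in both views, two-plane intersect at z=.14
ms,mt=load('s3'),load('t0')
for mm,pa,f in((mt,[(340,201),(425,225)],'t0'),(ms,[(208,258),(290,271)],'s3')):
    g=cv2.imread(f'pics/{f}.png').astype(int).sum(2);L=[]
    for t in np.linspace(0,1,21):
        u=round(pa[0][0]+t*(pa[1][0]-pa[0][0]));v=int(pa[0][1]+t*(pa[1][1]-pa[0][1]))
        col=g[v-6:v+7,u];k=np.nonzero(col<(col.min()+col.max())/2)[0]
        L.append((u,v-6+k.mean(),len(k)))
    L=np.array(L);p=np.polyfit(L[:,0],L[:,1],1);r=L[:,1]-np.polyval(p,L[:,0]);p=np.polyfit(L[abs(r)<1,0],L[abs(r)<1,1],1)
    print(f,p,r.std(),L[:,2].mean())
    A,B=[onz(mm,u,np.polyval(p,u),.14) for u in (pa[0][0],pa[1][0])];d=(B-A)
    x=lambda y:A[0]+d[0]*(y-A[1])/d[1];print('x at y=-.208',x(-.208),'yaw',np.degrees(np.arctan(-d[0]/d[1])))
go((.588,-.208,.30),tool(164))
```

```text
3.25 0.011894966692013228 29.999215006828308 [ 1.4  0.4 -2.6]
[0.5049 0.2186 0.3141]
t0 [  0.2875014  103.02384158] 0.47444623733460706 7.476190476190476
x at y=-.208 0.5889534930871192 yaw -16.914449912283718
s3 [2.03302176e-01 2.14401568e+02] 0.19220171154028728 6.190476190476191
x at y=-.208 0.5882888124560384 yaw -16.414383662136643
shift [ 0.0425 -0.4326  0.0132] turn [-2.000e-04 -1.000e-03  5.704e-01] t 3.3 pos [0.5046 0.2186 0.3132]
```

The keeper is held (2.6 N, opening 12 mm). Next I carry it to the rail.

Call:
arm_command(
  moves=[
    [[0.002,-0.02,0],[0,0,0.03],0],
    [[0.006,-0.06,0],[0,0,0.08],0],
    [[0.01,-0.1,0],[0,0,0.13],0],
    [[0.014,-0.14,0],[0,0,0.18],0],
    [[0.018,-0.18,0],[0,0,0.24],0],
  ],
)

```text
time: 3.8
tool_pos: [0.5388, 0.0396, 0.3123]
tool_rot: [3.141, -0.003, -3.092]
contact_force: [0.6, 0.1, -2.0]
opening: 0.0118
grip_force: 30.0
```

Run:
```python
from h import *
go((.588,-.208,.30),tool(163.4))
```

```text
shift [-0.037  -0.2497  0.0121] turn [-1.00e-04 -2.70e-03  3.39e-01] t 3.8 pos [0.5388 0.0396 0.3123]
```

Call:
arm_command(
  moves=[
    [[-0.006,-0.04,0],[0,0,0.06],0],
    [[-0.012,-0.08,0],[0,0,0.12],0],
    [[-0.018,-0.12,0],[0,0,0.18],0],
    [[-0.024,-0.16,0],[0,0,0.24],0],
    [[-0.03,-0.2,0],[0,0,0.3],0],
  ],
)

```text
time: 4.3
tool_pos: [0.5791, -0.1586, 0.3121]
tool_rot: [3.141, -0.003, 2.89]
contact_force: [0.7, 0.3, -2.4]
opening: 0.0121
grip_force: 30.0
```

Call:
arm_command(
  moves=[
    [[0.008,-0.02,0],[0,0,0.02],0],
    [[0.008,-0.04,0.005],[0,0,0.04],0],
    [[0.008,-0.05,0.01],[0,0,0.04],0],
    [[0.008,-0.05,0.012],[0,0,0.04],0],
    [[0.008,-0.05,0.012],[0,0,0.04],0],
  ],
)

```text
time: 4.8
tool_pos: [0.5593, -0.2028, 0.3007]
tool_rot: [3.141, -0.002, 2.853]
contact_force: [-0.6, -0.2, -2.6]
opening: 0.0119
grip_force: 30.0
```

Run:
```python
from h import *
snap('wrist','w4')
go((.588,-.208,.16),tool(163.4))
```

```text
shift [-0.0289  0.0028  0.1413] turn [ 0.0008 -0.0008  0.0021] t 4.85 pos [ 0.5596 -0.2026  0.3013]
```

View pics/w4.png

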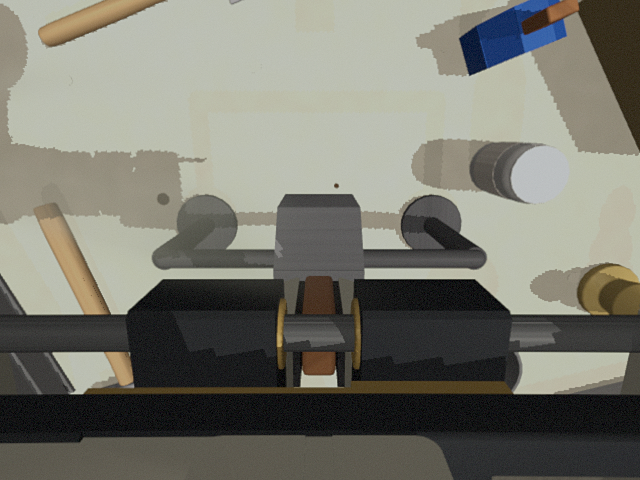

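The keeper hangs square in the gripper (upright at (319,325)). The bar runs level in the picture along row 258, from column 165 to 475, so it is parallel to the keeper.

Run:
```python
from h import *
m=load('w4');g=cv2.imread('pics/w4.png').astype(int).sum(2)
for u in (190,215,240,400,430,455): 
    c=g[245:275,u];k=np.nonzero(c<330)[0];print(u,245+k.min(),245+k.max())
A,B=onz(m,165,258,.14),onz(m,475,258,.14);c=(A+B)/2;print(A,B,c,np.degrees(np.arctan2(*(B-A)[[1,0]])))
# upright held: front face mid column
go((c[0],c[1],.24),tool(163.4)); go((c[0],c[1],.16),tool(163.4))
```

```text
190 245 267
215 245 267
240 250 267
400 249 267
430 245 267
455 245 267
[ 0.55063514 -0.33351365  0.14      ] [ 0.62449437 -0.08541972  0.14      ] [ 0.58756475 -0.20946668  0.14      ] 73.42137691857039
shift [-0.0288  0.0013  0.0613] turn [ 0.0008 -0.0008  0.0021] t 4.85 pos [ 0.5596 -0.2026  0.3013]
shift [-0.0289  0.0013  0.1413] turn [ 0.0008 -0.0008  0.0021] t 4.85 pos [ 0.5596 -0.2026  0.3013]
```

Call:
arm_command(
  moves=[
    [[-0.014,0.001,0],[0,0,0.002],0],
    [[-0.028,0.001,0],[0,0,0.002],0],
    [[-0.028,0.001,0.02],[0,0,0.002],0],
    [[-0.028,0.001,0.04],[0,0,0.002],0],
    [[-0.028,0.001,0.06],[0,0,0.002],0],
  ],
)

```text
time: 5.35
tool_pos: [0.5871, -0.2093, 0.2413]
tool_rot: [3.141, 0.001, 2.853]
contact_force: [0.1, 0.1, -3.6]
opening: 0.0117
grip_force: 30.0
```

Call:
arm_command(
  moves=[
    [[0,0,0.02],[0,0,0],0],
    [[0,0,0.04],[0,0,0],0],
    [[0,0,0.055],[0,0,0],0],
    [[0,0,0.067],[0,0,0],0],
    [[0,0,0.073],[0,0,0],0],
  ],
)

```text
time: 5.85
tool_pos: [0.5865, -0.2097, 0.1677]
tool_rot: [3.141, -0.001, 2.852]
contact_force: [-0.6, -0.1, -1.9]
opening: 0.012
grip_force: 30.0
```

Run:
```python
from h import *
snap('scene','s5');o=robot.observe();print(np.round(o['contact_force'],1))
go((.588,-.209,.16),tool(163.4))
```

```text
[-1.1  0.1 -3.4]
shift [-0.0014  0.0012  0.0072] turn [ 0.0005 -0.0019 -0.0001] t 5.9 pos [ 0.5863 -0.2097  0.1672]
```

Now I lower in 2 mm steps until the bar takes the weight.

Call:
arm_command(
  moves=[
    [[0,0,0.002],[0,0,0],0],
    [[0,0,0.004],[0,0,0],0],
    [[0,0,0.005],[0,0,0],0],
    [[0,0,0.006],[0,0,0],0],
    [[0,0,0.006],[0,0,0],0],
  ],
)

```text
time: 6.4
tool_pos: [0.5866, -0.2107, 0.1628]
tool_rot: [3.142, 0.0, 2.851]
contact_force: [0.0, -0.7, -3.4]
opening: 0.012
grip_force: 30.0
```

Call:
arm_command(
  moves=[
    [[0,0,0.001],[0,0,0],0],
    [[0,0,0.001],[0,0,0],0],
    [[0,0,0.002],[0,0,0],0],
    [[0,0,0.002],[0,0,0],0],
    [[0,0,0.002],[0,0,0],0],
  ],
)

```text
time: 6.9
tool_pos: [0.5865, -0.2106, 0.1607]
tool_rot: [3.142, -0.0, 2.851]
contact_force: [0.2, -0.6, -2.9]
opening: 0.0121
grip_force: 30.0
```

Call:
arm_command(
  moves=[
    [[0,0,0.001],[0,0,0],0],
    [[0,0,0.001],[0,0,0],0],
    [[0,0,0.002],[0,0,0],0],
    [[0,0,0.002],[0,0,0],0],
    [[0,0,0.002],[0,0,0],0],
  ],
)

```text
time: 7.4
tool_pos: [0.5866, -0.2107, 0.1591]
tool_rot: [-3.142, 0.0, 2.851]
contact_force: [-1.1, 0.8, 0.8]
opening: 0.0117
grip_force: 30.0
```

The bar now carries the keeper, so I'll release it gently.

Call:
arm_command(
  moves=[
    [[0,0,0],[0,0,0],0.014],
    [[0,0,0],[0,0,0],0.018],
    [[0,0,0],[0,0,0],0.025],
    [[0,0,0],[0,0,0],0.035],
    [[0,0,0],[0,0,0],0.045],
  ],
)

```text
time: 7.9
tool_pos: [0.5866, -0.2107, 0.1587]
tool_rot: [3.141, 0.0, 2.851]
contact_force: [-0.7, 0.1, 0.1]
opening: 0.0362
grip_force: 0.0
```

Call:
arm_command(
  moves=[
    [[0,0,0],[0,0,0],0.05],
    [[0,0,-0.02],[0,0,0],0.05],
    [[0,0,-0.05],[0,0,0],0.05],
    [[0,0,-0.09],[0,0,0],0.05],
    [[0,0,-0.13],[0,0,0],0.05],
  ],
)

```text
time: 8.4
tool_pos: [0.5862, -0.2105, 0.2898]
tool_rot: [3.141, -0.001, 2.851]
contact_force: [0.9, -1.4, 0.3]
opening: 0.0501
grip_force: 0.0
```

Run:
```python
from h import *
a,_=snap('scene','s6');b,_=snap('wrist','w6')
c=np.hstack([cv2.resize(a[220:340,170:350],None,fx=2.2,fy=2.2),cv2.resize(b,(352,264))]) 
cv2.imwrite('pics/c6.png',c[:,:,::-1])
go((.503,.2175,.30),tool(196.7))
```

```text
shift [ 0.2048  0.3866 -0.0077] turn [-0.0053  0.0107 -0.5822] t 8.5 pos [ 0.5885 -0.2116  0.2954]
```

View pics/c6.png

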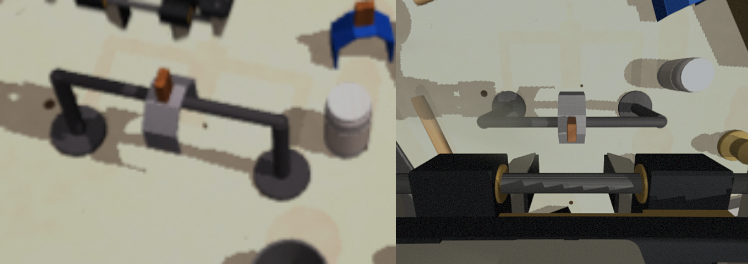

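The keeper hangs astride the bar near its middle (crop (165,105)) and is level. Back to the block now.

Call:
arm_command(
  moves=[
    [[0.018,0.034,-0.01],[0,0,-0.06],0.07],
    [[0.038,0.072,-0.015],[0,0,-0.12],0.07],
    [[0.058,0.11,-0.015],[0,0,-0.18],0.07],
    [[0.078,0.148,-0.015],[0,0,-0.24],0.07],
    [[0.1,0.188,-0.015],[0,0,-0.3],0.07],
  ],
)

```text
time: 9.0
tool_pos: [0.544, -0.0005, 0.3032]
tool_rot: [3.141, -0.0, -3.131]
contact_force: [-0.4, 1.1, 0.0]
opening: 0.0696
grip_force: 0.0
```

Run:
```python
from h import *
go((.503,.2175,.30),tool(196.7))
```

```text
shift [0.0386 0.2184 0.0032] turn [ 2.000e-04 -3.000e-04 -2.804e-01] t 9.0 pos [ 5.440e-01 -5.000e-04  3.032e-01]
```

Call:
arm_command(
  moves=[
    [[0.008,0.046,0],[0,0,-0.06],0.07],
    [[0.016,0.092,0],[0,0,-0.12],0.07],
    [[0.024,0.138,0],[0,0,-0.18],0.07],
    [[0.032,0.182,0],[0,0,-0.24],0.07],
    [[0.039,0.218,0],[0,0,-0.28],0.07],
  ],
)

```text
time: 9.5
tool_pos: [0.5026, 0.218, 0.3033]
tool_rot: [3.141, -0.0, -2.849]
contact_force: [0.3, -0.5, 0.1]
opening: 0.0702
grip_force: 0.0
```

Call:
arm_command(
  moves=[
    [[0,0,0],[0,0,0],0.07],
    [[0,0,0],[0,0,0],0.07],
    [[0,0,0],[0,0,0],0.07],
    [[0,0,0],[0,0,0],0.07],
    [[0,0,0],[0,0,0],0.07],
  ],
)

```text
time: 10.0
tool_pos: [0.504, 0.2147, 0.3037]
tool_rot: [-3.142, 0.0, -2.854]
contact_force: [1.3, -0.1, 0.0]
opening: 0.0697
grip_force: 0.0
```

Run:
```python
from h import *
im,m=snap('wrist','w7');o=robot.observe();print(np.round(o['tool_pos'],4),np.round(o['tool_rot'],4),np.abs(o['qvel']).max())
print('expected head top',proj(m,np.array([.503,.2175,.1645])))
cv2.imwrite('pics/c7.png',cv2.resize(im[90:320,200:440,::-1],None,fx=2.6,fy=2.6,interpolation=cv2.INTER_CUBIC))
```

```text
[0.504  0.2148 0.3037] [ 3.1416e+00  1.0000e-04 -2.8541e+00] 0.005842154912422184
expected head top [321.65845205 229.13152117]
```

View pics/c7.png

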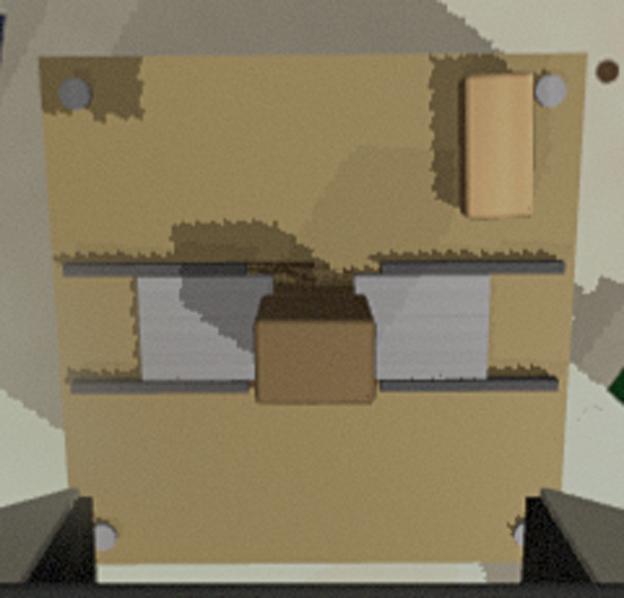

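The block stands upright, with its head's top face at crop x 255–375, y 321–403, between the two plates.

Run:
```python
from h import *
m=load('w7');W=lambda x,y:(200+x/2.6-.3,90+y/2.6-.3)
Q=np.array([onz(m,*W(*p),.1645) for p in [(254,320),(375.5,320),(375,403),(256,403.5)]]);print(Q.mean(0),[np.linalg.norm(Q[i]-Q[(i+1)%4]) for i in range(4)])
pl=[onz(m,*W(*p),.111) for p in [(137,276),(142,381),(490,378),(490,274)]];print('mouth',np.mean(pl,0))
P=np.array([onz(m,*W(*p),.105) for p in [(75,94),(551,90),(104,536),(75+0,94)]]);d=P[1]-P[0];print('yaw',np.degrees(np.arctan2(d[1],d[0]))-90)
c=Q.mean(0);go((c[0],c[1],.127),tool(196.7))
```

```text
[0.50303085 0.21690556 0.1645    ] [np.float64(0.035409725646084994), np.float64(0.025065330337786084), np.float64(0.035416481906921905), np.float64(0.025218658899907896)]
mouth [0.5031885 0.2171633 0.111    ]
yaw 16.87754362373198
shift [0.0003 0.0023 0.1767] turn [ 0.      0.0001 -0.004 ] t 10.05 pos [0.504  0.2148 0.3037]
```

Call:
arm_command(
  moves=[
    [[0,0.002,0.045],[0,0,-0.004],0.07],
    [[0,0.002,0.09],[0,0,-0.004],0.07],
    [[0,0.002,0.13],[0,0,-0.004],0.07],
    [[0,0.002,0.16],[0,0,-0.004],0.07],
    [[0,0.002,0.176],[0,0,-0.004],0.07],
  ],
)

```text
time: 10.55
tool_pos: [0.5018, 0.2167, 0.1249]
tool_rot: [3.141, -0.004, -2.849]
contact_force: [-0.3, -0.5, 0.8]
opening: 0.07
grip_force: 0.0
```

Call:
arm_command(
  moves=[
    [[0,0,0],[0,0,0],0.06],
    [[0,0,0],[0,0,0],0.05],
    [[0,0,0],[0,0,0],0.045],
    [[0,0,0],[0,0,0],0.04],
    [[0,0,0],[0,0,0],0.04],
  ],
)

```text
time: 11.05
tool_pos: [0.5035, 0.2178, 0.1287]
tool_rot: [-3.142, 0.002, -2.848]
contact_force: [0.6, -0.2, 0.4]
opening: 0.0407
grip_force: 0.0
```

Run:
```python
from h import *
o=robot.observe();print(np.round(o['tool_rot'],4),np.round(o['contact_force'],1))
go((.5031,.217,.127),tool(196.8))
```

```text
[-3.1416e+00  1.8000e-03 -2.8484e+00] [ 0.6 -0.2  0.4]
shift [ 0.0006 -0.0006  0.0017] turn [-0.      0.0018 -0.    ] t 11.05 pos [0.5035 0.2178 0.1287]
```

Call:
arm_command(
  moves=[
    [[0,0,0],[0,0,0],0.036],
    [[0,0,0],[0,0,0],0.02],
    [[0,0,0],[0,0,0],0.02],
    [[0,0,0],[0,0,0],0.02],
    [[0,0,0],[0,0,0],0.02],
  ],
  squeeze=50,
)

```text
time: 11.55
tool_pos: [0.5035, 0.2172, 0.1283]
tool_rot: [-3.141, 0.001, -2.848]
contact_force: [0.0, -5.1, 4.8]
opening: 0.0358
grip_force: 49.9
```

```bash
cat >> h.py <<'E'
YAW=196.8
def rock(lean,p0,up=0,foot=None):
    """rows to lean (rad, + towards mould +y) about foot from upright tool pose p0"""
    t=np.radians(YAW-180);ax=np.array([np.cos(t),np.sin(t),0]);F=np.array(foot if foot is not None else [p0[0],p0[1],.066])
    R0=tool(YAW);Q=Ro.from_rotvec(-lean*ax)  # +x rotation tips top to -y
    p=F+Q.apply(np.array(p0)-F)+[0,0,up]
    return R0.inv().apply(p-p0),(R0.inv()*Q*R0).as_rotvec()
E
python3 - <<'E'
from h import *
o=robot.observe();p=np.array(o['tool_pos']);print(p.round(4),np.round(o['tool_rot'],4),o['opening'],o['grip_force'],np.round(o['contact_force'],1),np.round(o['torque'],2))
for l in (.04,.08,.12,.16,.19,-.19): print(l,*[x.round(4) for x in rock(l,p)])
E
```

```text
[0.5035 0.2172 0.1283] [-3.1407e+00  1.0000e-03 -2.8484e+00] 0.03582494962613336 49.928467869758606 [ 0.  -5.1  4.8] [-0.9  -0.04  0.01]
0.04 [-0.      0.0025  0.    ] [0.04 0.   0.  ]
0.08 [-0.      0.005   0.0002] [0.08 0.   0.  ]
0.12 [0.     0.0075 0.0004] [0.12 0.   0.  ]
0.16 [-0.      0.0099  0.0008] [0.16 0.   0.  ]
0.19 [-0.      0.0118  0.0011] [0.19 0.   0.  ]
-0.19 [ 0.     -0.0118  0.0011] [-0.19 -0.   -0.  ]
```

Call:
arm_command(
  moves=[
    [[0,0.0025,0],[0.04,0,0],0.02],
    [[0,0.005,0],[0.08,0,0],0.02],
    [[0,0.0075,-0.0002],[0.12,0,0],0.02],
    [[0,0.0099,-0.0003],[0.16,0,0],0.02],
    [[0,0.0106,-0.0003],[0.17,0,0],0.02],
  ],
)

```text
time: 12.05
tool_pos: [0.5012, 0.2256, 0.1294]
tool_rot: [-2.965, 0.001, -2.847]
contact_force: [3.6, -16.0, 9.7]
opening: 0.0358
grip_force: 50.0
```

```bash
cat >> h.py <<'E'
def lean():
    o=robot.observe();R=Ro.from_euler('xyz',o['tool_rot']);z=R.apply([0,0,1]);t=np.radians(YAW-180)
    y=np.array([-np.sin(t),np.cos(t),0]);x=np.array([np.cos(t),np.sin(t),0]);p=np.array(o['tool_pos']);d=p-[.5035,.2172,.1283]
    print('t',o['time'],'lean y %.3f x %.3f'%(np.arctan2(-z@y,-z[2]),np.arctan2(-z@x,-z[2])),'dx,dy,dz',np.round([d@x*1e3,d@y*1e3,d[2]*1e3],1),'F',np.round(o['contact_force'],1),'T',np.round(o['torque'],2),'open',round(o['opening'],4),o['grip_force'])
    print('back upright',end=' ');go([.5035,.2172,.1283],tool(YAW))
E
python3 -c "
from h import *
lean()"
```

```text
t 12.05 lean y 0.177 x -0.001 dx,dy,dz [0.2 8.7 1.1] F [  3.6 -16.    9.7] T [-2.93 -0.7  -0.08] open 0.0358 49.95074272155762
back upright shift [ 0.0002 -0.0084  0.0026] turn [-0.1769  0.0011  0.0012] t 12.05 pos [0.5012 0.2256 0.1294]
```

Call:
arm_command(
  moves=[
    [[0,0.0008,-0.0002],[0.005,0,0],0.02],
    [[0,0.0015,-0.0003],[0.01,0,0],0.02],
    [[0,0.002,-0.0004],[0.01,0,0],0.02],
    [[0,0.002,-0.0004],[0.01,0,0],0.02],
    [[0,0.002,-0.0004],[0.01,0,0],0.02],
  ],
)

```text
time: 12.55
tool_pos: [0.5008, 0.2267, 0.1295]
tool_rot: [-2.956, 0.001, -2.848]
contact_force: [3.8, -14.4, 9.3]
opening: 0.0358
grip_force: 50.0
```

```bash
python3 -c "
from h import *
lean()"
```

```text
t 12.55 lean y 0.186 x -0.001 dx,dy,dz [0.2 9.8 1.2] F [  3.8 -14.4   9.3] T [-2.89 -0.67 -0.02] open 0.0358 49.95092153549194
back upright shift [ 0.0002 -0.0094  0.003 ] turn [-1.858e-01  8.000e-04 -1.000e-04] t 12.55 pos [0.5008 0.2267 0.1295]
```

Call:
arm_command(
  moves=[
    [[0,-0.003,0.0006],[-0.045,0,0],0.02],
    [[0,-0.006,0.0012],[-0.09,0,0],0.02],
    [[0,-0.009,0.0018],[-0.135,0,0],0.02],
    [[0,-0.0122,0.0026],[-0.18,0,0],0.02],
    [[0,-0.0122,0.0026],[-0.18,0,0],0.02],
  ],
)

```text
time: 13.05
tool_pos: [0.5036, 0.2176, 0.1283]
tool_rot: [3.139, 0.001, -2.851]
contact_force: [0.1, -0.5, 5.7]
opening: 0.036
grip_force: 49.9
```

```bash
python3 -c "
from h import *
lean()"
```

```text
t 13.05 lean y -0.003 x -0.001 dx,dy,dz [ 0.2  0.3 -0. ] F [ 0.1 -0.5  5.7] T [ 0.03  0.08 -0.02] open 0.036 49.91863489151001
back upright shift [ 0.0002 -0.0003 -0.    ] turn [ 0.0025  0.0013 -0.0024] t 13.05 pos [0.5036 0.2176 0.1283]
```

Upright again, with little side force. Now I rock it towards the other plate.

Call:
arm_command(
  moves=[
    [[0,-0.003,0],[-0.045,0,0],0.02],
    [[0,-0.006,0],[-0.09,0,0],0.02],
    [[0,-0.009,-0.0002],[-0.13,0,0],0.02],
    [[0,-0.0115,-0.0004],[-0.165,0,0],0.02],
    [[0,-0.0126,-0.0004],[-0.178,0,0],0.02],
  ],
)

```text
time: 13.55
tool_pos: [0.5064, 0.2083, 0.1291]
tool_rot: [2.957, 0.001, -2.85]
contact_force: [-3.6, 10.4, 7.0]
opening: 0.0358
grip_force: 49.9
```

```bash
python3 -c "
from h import *
lean()"
```

```text
t 13.55 lean y -0.184 x -0.002 dx,dy,dz [ 0.2 -9.4  0.8] F [-3.6 10.4  7. ] T [ 1.8   0.44 -0.02] open 0.0358 49.92108106613159
back upright shift [0.0002 0.0091 0.0025] turn [ 0.1842  0.0014 -0.0013] t 13.55 pos [0.5064 0.2083 0.1291]
```

Call:
arm_command(
  moves=[
    [[0,-0.0005,-0.0001],[-0.004,0,0],0.02],
    [[0,-0.001,-0.0002],[-0.006,0,0],0.02],
    [[0,-0.001,-0.0002],[-0.006,0,0],0.02],
    [[0,-0.001,-0.0002],[-0.006,0,0],0.02],
    [[0,-0.001,-0.0002],[-0.006,0,0],0.02],
  ],
)

```text
time: 14.05
tool_pos: [0.5065, 0.208, 0.1292]
tool_rot: [2.953, 0.001, -2.849]
contact_force: [-2.7, 9.6, 7.6]
opening: 0.036
grip_force: 49.9
```

```bash
python3 -c "
from h import *
lean()"
```

```text
t 14.05 lean y -0.189 x -0.001 dx,dy,dz [ 0.2 -9.7  0.9] F [-2.7  9.6  7.6] T [ 1.77  0.45 -0.03] open 0.036 49.91663932800293
back upright shift [0.0002 0.0094 0.0027] turn [ 0.1889  0.0014 -0.    ] t 14.05 pos [0.5065 0.208  0.1292]
```

Call:
arm_command(
  moves=[
    [[0,0.003,0.0006],[0.045,0,0],0.02],
    [[0,0.006,0.0012],[0.09,0,0],0.02],
    [[0,0.009,0.0018],[0.135,0,0],0.02],
    [[0,0.0133,0.0027],[0.184,0,0],0.02],
    [[0,0.0133,0.0027],[0.184,0,0],0.02],
  ],
)

```text
time: 14.55
tool_pos: [0.5032, 0.2189, 0.1283]
tool_rot: [-3.14, 0.002, -2.846]
contact_force: [1.3, -2.9, 5.3]
opening: 0.0356
grip_force: 49.9
```

Run:
```python
from h import *
lean()
im,m=snap('top','t8');im2,m2=snap('wrist','w8')
t=np.radians(16.8);y=np.array([-np.sin(t),np.cos(t),0]);x=np.array([np.cos(t),np.sin(t),0]);c=np.array([.5032,.2173,.111])
# rectify plate strip in wrist views before/after: brightness profile along y at z=.111, averaged over several x
for f in('w7','w8'):
    mm=load(f);g=cv2.imread(f'pics/{f}.png').astype(int);pr=[]
    for s in np.arange(-.075,.0751,.001):
        v=[]
        for xx in (-.012,-.009,-.006):
            u=proj(mm,c+s*y+xx*x);u=np.round(u).astype(int)
            if 0<=u[0]<640 and 0<=u[1]<480: v.append(g[u[1],u[0]])
        v=np.mean(v,0) if v else np.zeros(3);pr.append(int(v[2]-v[0]))
    print(f,pr)
```

```text
t 14.55 lean y 0.001 x -0.002 dx,dy,dz [0.2 1.8 0. ] F [ 1.3 -2.9  5.3] T [-0.32 -0.24 -0.05] open 0.0356 49.942917823791504
back upright shift [ 0.0002 -0.0018  0.    ] turn [-0.0015  0.0016  0.0026] t 14.55 pos [0.5032 0.2189 0.1283]
w7 [54, 54, 52, 54, 55, 54, 55, 54, 53, 57, 55, 56, 49, 45, 35, 10, 5, 4, 4, 5, 4, 5, 6, 5, 5, 5, 5, 3, 4, 4, 4, 3, 4, 5, 3, 3, 2, 4, 4, 3, 3, 3, 3, 5, 3, 3, 3, 5, 3, 3, 3, 4, 3, 3, 5, 3, 11, 16, 22, 19, 18, 23, 30, 29, 26, 24, 26, 28, 25, 25, 28, 25, 25, 24, 22, 27, 24, 24, 24, 25, 29, 27, 26, 27, 26, 23, 27, 23, 25, 16, 21, 18, 15, 11, 5, 3, 3, 4, 3, 3, 2, 1, 2, 4, 2, 2, 3, 3, 2, 3, 3, 3, 2, 4, 3, 3, 3, 3, 3, 3, 2, 2, 3, 2, 3, 3, 2, 2, 3, 2, 3, 3, 3, 1, 1, 37, 57, 59, 59, 58, 59, 59, 59, 58, 58, 59, 58, 57, 58, 58, 58]
w8 [48, 48, 48, 47, 47, 47, 47, 49, 48, 33, 4, 4, 5, 5, 3, 4, 4, 4, 4, 5, 5, 4, 4, 5, 3, 5, 4, 4, 5, 4, 3, 5, 3, 5, 5, 5, 4, 5, 3, 4, 5, 5, 4, 3, 4, 4, 4, 4, 3, 4, 4, 4, 4, 4, 4, 3, 18, 27, 27, 27, 31, 32, 34, 31, 29, 28, 29, 30, 30, 31, 30, 32, 29, 30, 31, 30, 30, 28, 29, 30, 30, 29, 31, 31, 30, 29, 30, 32, 31, 33, 30, 34, 36, 34, 30, 17, 7, 2, 2, 2, 3, 2, 1, 3, 1, 2, 1, 2, 3, 2, 2, 3, 1, 3, 2, 2, 3, 2, 2, 2, 3, 3, 4, 4, 4, 4, 4, 3, 2, 4, 3, 4, 3, 2, 3, 3, 3, 3, 3, 4, 2, 17, 64, 63, 63, 62, 63, 62, 62, 63, 62]
```

The plates have moved back about 6.5 mm (+y) and 5.2 mm (-y), measured from the wrist pictures. I'll give the -y side one slightly larger rock for margin.

Call:
arm_command(
  moves=[
    [[0,-0.004,0],[-0.05,0,0],0.02],
    [[0,-0.008,0],[-0.1,0,0],0.02],
    [[0,-0.0115,-0.0002],[-0.145,0,0],0.02],
    [[0,-0.0145,-0.0004],[-0.185,0,0],0.02],
    [[0,-0.0157,-0.0005],[-0.195,0,0],0.02],
  ],
)

```text
time: 15.15
tool_pos: [0.507, 0.2057, 0.1292]
tool_rot: [2.936, 0.001, -2.852]
contact_force: [-3.1, 15.6, 5.4]
opening: 0.0359
grip_force: 49.9
```

```bash
python3 -c "
from h import *
lean()"
```

```text
t 15.15 lean y -0.206 x -0.001 dx,dy,dz [  0.1 -12.    0.9] F [-3.1 15.6  5.4] T [ 3.16  0.55 -0.05] open 0.0359 49.941696524620056
back upright shift [0.0001 0.0116 0.0034] turn [ 0.2057  0.0011 -0.0031] t 15.15 pos [0.507  0.2057 0.1292]
```

Call:
arm_command(
  moves=[
    [[0,0.004,0.0008],[0.05,0,0],0.02],
    [[0,0.0075,0.0016],[0.1,0,0],0.02],
    [[0,0.011,0.0024],[0.15,0,0],0.02],
    [[0,0.014,0.0032],[0.195,0,0],0.02],
    [[0,0.014,0.0032],[0.195,0,0],0.02],
  ],
)

```text
time: 15.65
tool_pos: [0.5035, 0.2171, 0.1283]
tool_rot: [3.141, 0.001, -2.847]
contact_force: [1.2, -1.8, 5.8]
opening: 0.0357
grip_force: 50.0
```

Run:
```python
from h import *
lean()
robot.read_camera('wrist');snap('wrist','w9')
t=np.radians(16.8);y=np.array([-np.sin(t),np.cos(t),0]);x=np.array([np.cos(t),np.sin(t),0]);c=np.array([.5032,.2173,.111])
for f in('w7','w8','w9'):
    mm=load(f);g=cv2.imread(f'pics/{f}.png').astype(int);E=[]
    for xx in (-.014,-.010,-.006,0,.004):
        S=np.arange(.05,.075,.00025);e=[]
        for sg in(-1,1):
            d=[]
            for s in S:
                u=np.round(proj(mm,c+sg*s*y+xx*x)).astype(int);d.append(g[u[1],u[0],2]-g[u[1],u[0],0] if 0<=u[0]<640 else 0)
            k=np.nonzero(np.array(d)>24)[0];e.append(S[k[0]]*1e3 if len(k) else 0)
        E.append(e)
    print(f,np.array(E).round(1).tolist())
```

```text
t 15.65 lean y -0.000 x -0.001 dx,dy,dz [ 0.  -0.1  0. ] F [ 1.2 -1.8  5.8] T [-0.15 -0.1  -0.03] open 0.0357 49.96432542800903
back upright shift [0.     0.0001 0.    ] turn [0.0004 0.001  0.0012] t 15.65 pos [0.5035 0.2171 0.1283]
w7 [[60.8, 59.3], [61.0, 59.5], [61.0, 59.5], [60.5, 59.8], [60.8, 60.0]]
w8 [[65.8, 66.0], [66.3, 66.0], [66.0, 66.3], [0.0, 0.0], [0.0, 0.0]]
w9 [[68.0, 66.3], [68.3, 66.0], [68.3, 66.0], [0.0, 0.0], [0.0, 0.0]]
```

The plates are now back about 6.6 and 7.2 mm and the block is upright. I'll lift it straight up, starting slowly.

Call:
arm_command(
  moves=[
    [[0,0,-0.002],[0,0,0],0.02],
    [[0,0,-0.004],[0,0,0],0.02],
    [[0,0,-0.007],[0,0,0],0.02],
    [[0,0,-0.01],[0,0,0],0.02],
    [[0,0,-0.012],[0,0,0],0.02],
  ],
)

```text
time: 16.25
tool_pos: [0.5034, 0.2164, 0.1402]
tool_rot: [3.141, -0.0, -2.849]
contact_force: [-0.9, -0.0, -2.5]
opening: 0.0363
grip_force: 50.0
```

```bash
python3 -c "
from h import *
lean()"
```

```text
t 16.25 lean y -0.000 x 0.000 dx,dy,dz [-0.3 -0.7 11.9] F [-0.9 -0.  -2.5] T [ 0.06  0.09 -0.04] open 0.0363 49.952929615974426
back upright shift [-0.0003  0.0007  0.0119] turn [ 0.0003 -0.0001 -0.0002] t 16.25 pos [0.5034 0.2164 0.1402]
```

It is free: up 12 mm with only its weight on the wrist. I'll continue to 60 mm in all.

Call:
arm_command(
  moves=[
    [[0,0.0005,-0.006],[0,0,0],0.02],
    [[0,0.0005,-0.012],[0,0,0],0.02],
    [[0,0.0005,-0.018],[0,0,0],0.02],
    [[0,0.0005,-0.024],[0,0,0],0.02],
    [[0,0.0005,-0.03],[0,0,0],0.02],
  ],
)

```text
time: 16.75
tool_pos: [0.5033, 0.2171, 0.1707]
tool_rot: [3.142, 0.0, -2.848]
contact_force: [-0.4, 0.9, -1.1]
opening: 0.0357
grip_force: 50.0
```

Call:
arm_command(
  moves=[
    [[0,0,-0.006],[0,0,0],0.02],
    [[0,0,-0.011],[0,0,0],0.02],
    [[0,0,-0.015],[0,0,0],0.02],
    [[0,0,-0.018],[0,0,0],0.02],
    [[0,0,-0.018],[0,0,0],0.02],
  ],
)

```text
time: 17.25
tool_pos: [0.5034, 0.217, 0.1884]
tool_rot: [3.142, 0.001, -2.848]
contact_force: [-0.7, -0.4, -1.4]
opening: 0.0359
grip_force: 50.0
```

Call:
arm_command(
  moves=[
    [[0,0,0],[0,0,0],0.02],
    [[0,0,0],[0,0,0],0.02],
    [[0,0,0],[0,0,0],0.02],
    [[0,0,0],[0,0,0],0.02],
    [[0,0,0],[0,0,0],0.02],
  ],
)

```text
time: 17.75
tool_pos: [0.5032, 0.217, 0.1879]
tool_rot: [3.142, -0.0, -2.848]
contact_force: [0.2, 0.5, -1.6]
opening: 0.0356
grip_force: 50.0
```

Run:
```python
from h import *
lean()
a,_=snap('scene','s9')
cv2.imwrite('pics/c9.png',cv2.resize(a[150:320,170:490,::-1],None,fx=2.5,fy=2.5,interpolation=cv2.INTER_CUBIC))
```

```text
t 17.75 lean y -0.000 x 0.000 dx,dy,dz [-0.3 -0.1 59.6] F [ 0.2  0.5 -1.6] T [0.03 0.07 0.05] open 0.0356 49.953065514564514
back upright shift [-0.0003  0.0001  0.0596] turn [ 0.     -0.0001  0.    ] t 17.75 pos [0.5032 0.217  0.1879]
```

View pics/c9.png

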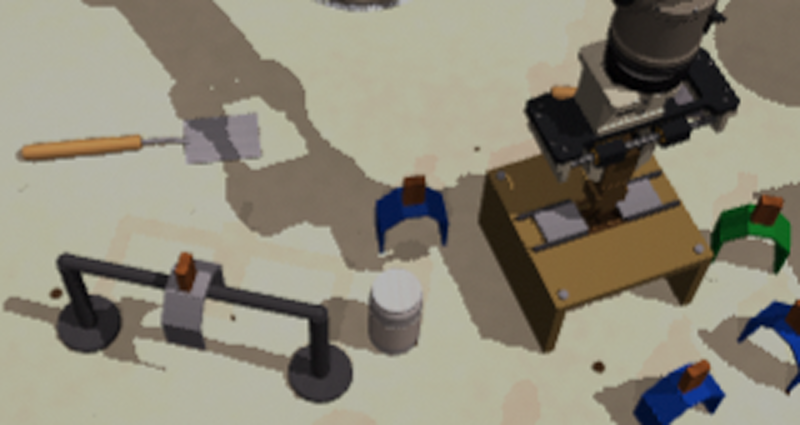

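The picture shows the block held upright over its slot at crop (605,200), and the keeper hanging on the rail at (190,300). Everything else is where it was.

```bash
python3 -c "
from cell import robot
print(robot.hand_in())"
```

```text
the job is handed in; nothing more can be done
None
```

I handed the job in at about 18 s: the keeper hangs on the rail, both plates are pushed back about 7 mm, and the block is held upright with its foot about 15 mm above the plates; the hand-in gave no verdict.

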